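# Zero the tare knob of the bench balance

### The arm

A 6-joint arm with a two-finger parallel gripper is mounted at the origin on a cart in front of the work surface, level with it; the furniture and walls round the work are solid. World frame = base frame: x ahead of the robot, y to its left, z up, the work surface at z = 0. Lengths are in mm, angles in degrees, forces in N, time in s.
With the tool pointing down it reaches from about 325 to 1000 mm from the base axis. Payload 5.1 kg.
Tool frame: the origin (TCP) lies at the very end of the fingers, on their centre line; the grasp point (between the pads) lies 19 mm behind it; x points along the fingers, z is the direction in which the jaws open and shut, and the axes are right-handed (so a half turn about x gives the same grasp; the last joint's range is limited). The gripper opens to 85 mm and grips with 20 to 120 N. Pads are 22 mm wide; open, the fingers measure 114 mm over their backs; the gripper's body (76 mm by 85 mm) begins 54 mm behind the grasp point. The pads swing forward as they close: fully open they stand 13 mm farther back than shut.
Start: joints at [-71.769, 7.093, 94.555, -0, 78.352, -4.733], TCP at [253.568, -598.488, 231.322] pointing down, gripper open.
Joint ranges: [-149.61, 149.61], [-58.7, 133.49], [1.44, 155.28], [-77.14, 257.14], [18.33, 153.61], [-166.67, 166.67]. Speed limits (degrees/s): [147.25, 147.25, 180, 180, 180, 180].

### API

Orientations are given as a 3x3 rotation matrix whose columns are the frame's x, y, z axes.
In Python, from workcell import observe, snapshot, get_calibration, sign_off gives the robot as it stands.
- The arm moves only by the tool carry_out, never from a script. Its argument "rows" is a list that holds one entry, the list of rows, each a list of 5 numbers: the shift along the tool's x, y, z normalised to -1 to 1, where 1 is 20 cm, then the turn about the tool's x normalised to -1 to 1, where 1 is 2 rad, then the opening, from -1 (shut) to 1 (fully open). A call has 1 to 12 rows; each row is the pose to reach, as a shift and turn from the pose measured when the call began, along the tool's axes at that moment; what a row does not reach only later rows make up. A row lasts 1/10 s, in which the tool goes at most 50 mm and 8.59 degrees, less where a joint would pass 70% of its speed; a pose out of reach is approached as far as the arm can. A call with a number of a shift or a turn outside -1 to 1 is refused whole. A call with a gripper value outside its range is refused whole. The fingers move at their own pace and stop on an object; "grip_force" is the grip in N (left out, the last holds). Time passes only in rows, so rows that repeat a pose let the fingers close. It gives the time, the measured TCP pose, the force and the opening at its end, in the units of the state.
- observe(): the state, without advancing time (a new reading comes with each control period).
- snapshot(name): name is "side" or "top"; returns the picture (400x640x3 uint8, red, green, blue); there is no depth.
- get_calibration(name): a dict with "camera_matrix" (3x3 intrinsics, pixels), "R" (3x3) and "t" (3): a world point X has camera coordinates R X + t. Camera axes: x right, y down, z forward; pixel columns grow to the right and rows downward; lengths in mm; the calibration is good to about 2 mm. A picture is of the moment at which its call begins. get_calibration takes no time and is no camera call.
- sign_off(): hands the job in, once; it reports no verdict.
The state is a dict: "time": time; "joint_pos": joint angles; "joint_velocities": joint speeds; "effort": joint torques, N m; "ee_pos": TCP position; "tcp_rot": TCP orientation; "contact_force": force on the tool from outside, world axes, zero at the start; "torque": the same for the moment, N m; "opening": finger opening in mm.
Only numpy, scipy, OpenCV 4.12 (cv2) and the standard library are available. Lean on these libraries where they do the work, as an engineer would, in place of code of your own. Each camera call takes 0.05 s, during which the arm holds its last target.

### The job

The tare knob of the bench balance, the low white instrument with the square steel weighing pan, has been left off zero. Turn it until its pointer stands at the long zero line of its scale, then let go. Leave the knob of the vortex mixer, the similar instrument with the round rubber cup, as it is set.

Things in the scene. Friction and masses are not known exactly. Their poses are not given: they have to be found in the camera images.
- balance: Bench balance: fixed white box 230 (x) x 130 x 46 mm high; steel pan 104 x 112 mm, top 59 mm up, on its rear half; knob axis vertical at x = -62 mm, y = 0, over a white scale 92 mm across. Origin: centre of underside; x points from knob to pan, to within 15 degrees of the robot's x. The zero line, a 30 mm long thick tick, lies from the knob axis towards +x (the pan). Left or right of the mixer.
- tare_knob_grip (a point): Point on the tare knob's axis, 70 mm above the worktop, to grip at. Knob: black disc 52 mm across, its top 54 mm up, with a bar on it 44 long, 15 wide, top 84 mm up. Turns with the knob: x runs along the bar to its pointer end (white line on that half of the bar's top, white mark at the disc's edge); pinch the bar across y.
- tare_knob (a joint): Angle of the tare knob, rad: 0 with the pointer at the zero line, growing counter-clockwise seen from above; range -2.1 to 2.1, starts clockwise of zero at -1.35 to -0.6. No detent or stop at zero; friction of about 0.05 N m holds it where it is left.
- mixer_knob_pointer (a point): Pointer mark on the vortex mixer's knob, 28 mm from that knob's axis, 54 mm above the worktop. Mixer: fixed white box 230 x 120 x 46 mm with a round black rubber cup (66 mm across, top 86 mm up) on its rear half and the same kind of knob, 62 mm in front of its centre, over equal short ticks without a long line. Leave it as it is.
- dispenser: Tall white dispenser, a fixed obstacle between balance and mixer, 394 mm high; origin on the worktop. Its front face lies 115 mm nearer the robot than its origin, its sides up to 140 mm left and 130 mm right of it. Pass in front of it. In front of the robot also stand a carton up to 240 mm high and a sharps box 138 mm high, both nearer than x = 0.40 m.

How it is judged (in metres and radians):
At the end, for the whole second after the job is handed in: The balance's tare knob stands still within 0.18 rad (10 degrees) of its zero line, and the mixer's pointer mark is within 6 mm of where it started (value of joint tare_knob between -0.18 and 0.18 rad and velocity of joint tare_knob between -0.05 and 0.05 rad/s and distance of mixer_knob_pointer from where it was at the start of the episode below 0.006 m); the robot touches nothing.
It fails at once if the mixer's knob is turned (its pointer mark moves more than 6 mm) (distance of mixer_knob_pointer from where it was at the start of the episode above 0.006 m).
It also fails if it takes over 32 s, if anything falls off the work surface, if the arm or the gripper's body presses on something with over 40 N, if the wrist force passes 120 N, or if a joint passes its speed limit or range.

## Working session

There is one attempt and no reset: what is moved stays moved. The work goes in short steps, Python scripts to look and compute and a tool call to move; the robot and the scene stay as the last step left them, time stands still between calls to the robot, and variables do not carry over. Pictures are saved under pics/ and viewed, and the job is handed in when it is done.

Besides the shell and the picture viewer there is one more tool, called after "Emit:" by a JSON object that holds its "op" and its "data", one argument or row to a line. carry_out: Moves the arm, as the interface text tells. Scaled input: -1 to 1 covers 20 cm each way for a shift and 2 rad each way for a turn. Its arguments: {"type":"object","properties":{"rows":{"type":"array","items":{"type":"array","items":{"type":"array","items":{"type":"number"}}}},"grip_force":{"type":"number"}},"required":["rows"]}

```bash
mkdir -p pics; python3 - <<'E'
from workcell import *
import cv2
s=observe();print(s)
for n in("top","side"):
    cv2.imwrite(f"pics/{n}0.png",snapshot(n)[:,:,::-1]);print(get_calibration(n))
E
```

```text
{'time': 0.0, 'joint_pos': array([-7.17691814e+01,  7.13490382e+00,  9.46320307e+01,  7.46795111e-04,
        7.83538102e+01, -4.73432527e+00]), 'joint_velocities': array([ 0.03667274,  0.0147943 ,  0.05102181, -0.12007509,  0.09610288,
        0.00690389]), 'effort': array([-3.40888018e-04, -4.23619008e+01, -3.65448332e+01, -1.72150430e-04,
        6.89725901e-03, -5.84521615e-06]), 'ee_pos': array([ 253.3802092 , -597.92385677,  230.0582942 ]), 'tcp_rot': array([[-6.47163713e-04,  9.20743478e-01,  3.90167949e-01],
       [ 2.00560221e-03,  3.90168441e-01, -9.20741313e-01],
       [-9.99997779e-01,  1.86651332e-04, -2.09914801e-03]]), 'contact_force': array([ 0.79085862,  0.33198494, -0.66117206]), 'torque': array([-0.01249334, -0.02722794,  0.05590433]), 'opening': 85.51985176509787}
{'camera_matrix': array([[367.6876085 ,   0.        , 320.16096454],
       [  0.        , 367.6876085 , 197.30024854],
       [  0.        ,   0.        ,   1.        ]]), 'R': array([[-0.01171249, -0.99982559, -0.01454649],
       [-0.99431761,  0.01318484, -0.10563447],
       [ 0.10580784,  0.01322659, -0.99429863]]), 't': array([ -6.6404984 , 637.71244143, 960.97113964])}
{'camera_matrix': array([[485.32708426,   0.        , 310.75677968],
       [  0.        , 485.32708426, 198.45125196],
       [  0.        ,   0.        ,   1.        ]]), 'R': array([[-0.75830905,  0.65188656,  0.00336193],
       [ 0.48311802,  0.56543609, -0.66849009],
       [-0.43768066, -0.50529788, -0.74371345]]), 't': array([ 484.42132195, -213.98884628, 1513.67620466])}
```

View pics/top0.png

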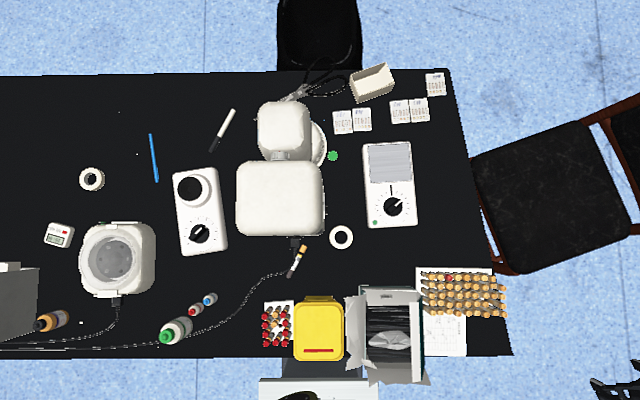

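View pics/side0.png

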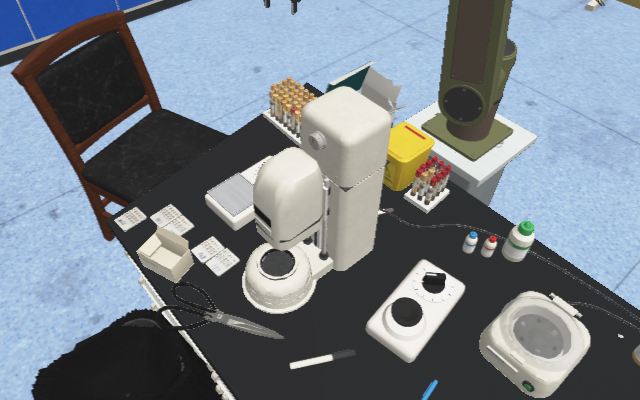

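```bash
python3 - <<'E'
import cv2
a=cv2.imread("pics/top0.png")
cv2.imwrite("pics/c1.png",cv2.resize(a[135:235,340:440],None,fx=6,fy=6,interpolation=cv2.INTER_CUBIC))
E
```

```text
(no output)
```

View pics/c1.png

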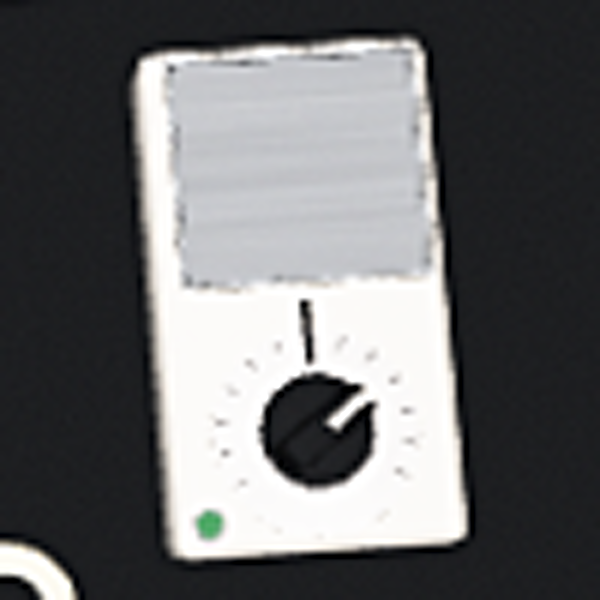

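```bash
cat > h.py <<'E'
import numpy as np
from workcell import get_calibration
def px2w(p,z,n="top"):
    c=get_calibration(n);K,R,t=c["camera_matrix"],c["R"],c["t"]
    d=R.T@np.linalg.solve(K,[p[0],p[1],1]);o=-R.T@t
    return o+d*(z-o[2])/d[2]
def w2px(X,n="top"):
    c=get_calibration(n);q=c["camera_matrix"]@(c["R"]@np.array(X)+c["t"]);return q[:2]/q[2]
E
python3 - <<'E'
from h import *
f=lambda u,v,z:px2w(((u+.5)/6-.5+340,(v+.5)/6-.5+135),z)
for nm,u,v,z in [("tick far",305,300,46),("tick near",311,360,46),("disc",318,430,54),("disc L",259,430,54),("disc R",376,430,54),("line in",333,426,84),("line out",360,403,84),("mark",374,397,54),("barend",278,465,84),
 ("pan",168,65,59),("pan",412,48,59),("pan",433,275,59),("pan",185,287,59),("bfr",467,540,46),("bfl",175,557,46),("brr",422,38,46)]:
    print(nm,f(u,v,z).round(1))
E
```

```text
tick far [ 668. -203.   46.]
tick near [ 641.  -204.8   46. ]
disc [ 609.2 -205.5   54. ]
disc L [ 609.5 -179.6   54. ]
disc R [ 608.8 -230.9   54. ]
line in [ 608.4 -206.4   84. ]
line out [ 618.1 -218.2   84. ]
mark [ 623.4 -230.5   54. ]
barend [ 592.1 -182.5   84. ]
pan [ 772.6 -143.2   59. ]
pan [ 778.6 -251.8   59. ]
pan [ 676.5 -257.2   59. ]
pan [ 672.7 -148.2   59. ]
bfr [ 560.4 -270.7   46. ]
bfl [ 554.5 -142.3   46. ]
brr [ 786.5 -259.5   46. ]
```

```bash
python3 - <<'E'
from h import *
import cv2
a=cv2.imread("pics/top0.png")
for z in (84,54):
    src=[];dst=[]
    c=np.array([609.3,-205.5])
    for dx,dy in((-45,-45),(45,-45),(45,45),(-45,45)):
        src.append(w2px([c[0]+dx,c[1]+dy,z]));dst.append([200-dy*4.4,200-dx*4.4])
    H=cv2.getPerspectiveTransform(np.float32(src),np.float32(dst))
    im=cv2.warpPerspective(a,H,(400,400),flags=cv2.INTER_CUBIC)
    cv2.circle(im,(200,200),3,(0,0,255),-1)
    if z==84: A=im
cv2.imwrite("pics/r1.png",np.hstack([A,im]))
print(px2w((325,165),394),px2w((325,230),394),px2w((238,230),394), px2w((430,290),240),px2w((350,290),240))
E
```

```text
[655.50598566 -28.45354255 394.        ] [543.12147698 -26.98074351 394.        ] [544.90033016 121.70355636 394.        ] [ 419.05470414 -243.15085466  240.        ] [420.65553847 -77.22135746 240.        ]
```

View pics/r1.png

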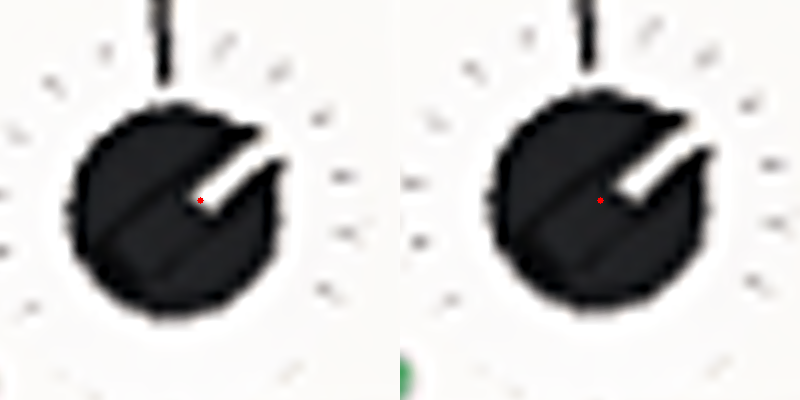

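Emit:
{"op": "carry_out", "data": {
  "rows": [
    [[-0.25, 0, 0, 0, 1], [-0.3, 0.2, -0.09, 0, 1], [-0.3, 0.4, -0.18, 0, 1], [-0.3, 0.6, -0.27, 0, 1], [-0.3, 0.8, -0.37, 0, 1], [-0.3, 0.8, -0.37, 0, 1]]
  ],
  "grip_force": 30
}}

```text
time: 0.7
ee_pos: [374.6, -463.9, 290.0]
tcp_rot: [[0.0, 0.919, 0.395], [0.003, 0.395, -0.919], [-1.0, 0.001, -0.003]]
contact_force: [0.3, 0.1, 0.2]
opening: 85.5
```

Emit:
{"op": "carry_out", "data": {
  "rows": [
    [[0, 0.2, -0.09, 0, 1], [0, 0.4, -0.18, 0, 1], [0, 0.6, -0.27, 0, 1], [0, 0.8, -0.37, 0, 1], [0, 0.8, -0.37, 0, 1]]
  ]
}}

```text
time: 1.2
ee_pos: [494.5, -329.5, 290.0]
tcp_rot: [[0.0, 0.916, 0.4], [0.005, 0.4, -0.916], [-1.0, 0.002, -0.004]]
contact_force: [-0.2, -0.4, -0.7]
opening: 85.3
```

```bash
python3 - <<'E'
from workcell import *
import numpy as np
s=observe();R=s["tcp_rot"];print(s["time"],s["ee_pos"],s["contact_force"])
z=R[:,2];print(np.degrees(np.arctan2(z[1],z[0])),R.T@(np.array([609.3,-205.5,150])-s["ee_pos"])/200)
E
```

```text
1.2 [ 494.52352092 -329.47680801  289.97978915] [-0.2446099  -0.39997471 -0.66061118]
-66.41273220887211 [ 0.70315787  0.77238482 -0.33533036]
```

Emit:
{"op": "carry_out", "data": {
  "rows": [
    [[0, 0.2, -0.09, 0.07, 1], [0, 0.4, -0.18, 0.14, 1], [0, 0.6, -0.26, 0.21, 1], [0.1, 0.772, -0.335, 0.28, 1], [0.3, 0.772, -0.335, 0.35, 1], [0.5, 0.772, -0.335, 0.42, 1], [0.6, 0.772, -0.335, 0.49, 1], [0.65, 0.772, -0.335, 0.56, 1], [0.7, 0.772, -0.335, 0.63, 1], [0.7, 0.772, -0.335, 0.687, 1], [0.7, 0.772, -0.335, 0.687, 1], [0.7, 0.772, -0.335, 0.687, 1]]
  ]
}}

```text
time: 2.4
ee_pos: [609.0, -206.5, 150.5]
tcp_rot: [[0.0, 0.573, -0.82], [0.005, -0.82, -0.573], [-1.0, -0.004, -0.003]]
contact_force: [0.5, -0.2, 0.5]
opening: 85.0
```

```bash
cat > st.py <<'E'
from workcell import *
from h import *
import sys,cv2
s=observe();R=s["tcp_rot"];print(s["time"],s["ee_pos"],s["contact_force"],s["opening"])
z=R[:,2];print(np.degrees(np.arctan2(z[1],z[0])),R.T@(np.array([609.3,-205.5,51])-s["ee_pos"])/200)
if len(sys.argv)>1:
    k=sys.argv[1]
    t=snapshot("top");q=snapshot("side")
    A=cv2.resize(t[135:235,340:440],(400,400),interpolation=2)
    c=w2px([609.3,-205.5,84],"side").astype(int)
    B=cv2.resize(q[max(c[1]-60,0):c[1]+40,c[0]-50:c[0]+50],(400,400),interpolation=2)
    cv2.imwrite(f"pics/{k}.png",np.hstack([A,B])[:,:,::-1])
E
python3 st.py a1
```

```text
2.4 [ 609.00364075 -206.50125693  150.51025048] [ 0.51536343 -0.23061911  0.53596276] 84.99319931113497
-145.0496744097652 [ 0.49756981 -0.00129391 -0.0026682 ]
```

View pics/a1.png

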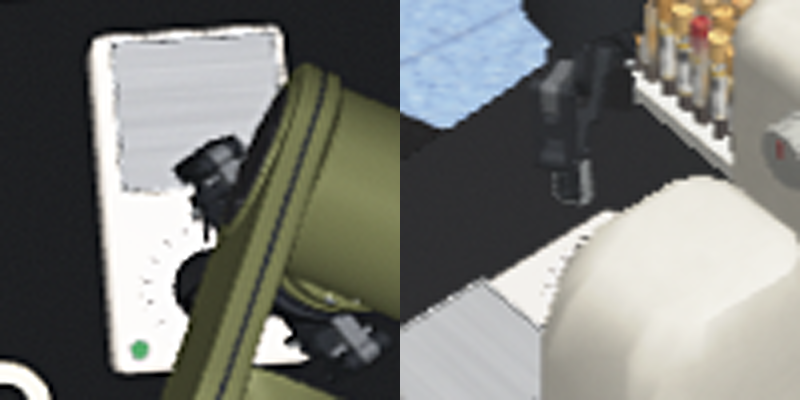

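Emit:
{"op": "carry_out", "data": {
  "rows": [
    [[0, 0, 0, 0, 0.05], [0, 0, 0, 0, 0.05], [0.1, 0, 0, 0, 0.05], [0.2, 0, 0, 0, 0.05], [0.3, 0, 0, 0, 0.05], [0.38, 0, 0, 0, 0.05], [0.43, 0, 0, 0, 0.05], [0.452, 0, 0, 0, 0.05], [0.452, 0, 0, 0, 0.05]]
  ]
}}

```text
time: 3.4
ee_pos: [609.2, -205.7, 60.2]
tcp_rot: [[0.0, 0.573, -0.82], [0.005, -0.82, -0.573], [-1.0, -0.004, -0.003]]
contact_force: [-0.1, 0.1, 0.7]
opening: 45.3
```

```bash
python3 st.py a2
```

```text
3.4 [ 609.24514381 -205.74107582   60.177549  ] [-0.14314152  0.12255387  0.71427632] 45.272556657401786
-145.06826257075653 [ 0.04589313 -0.00065228 -0.00077982]
```

View pics/a2.png

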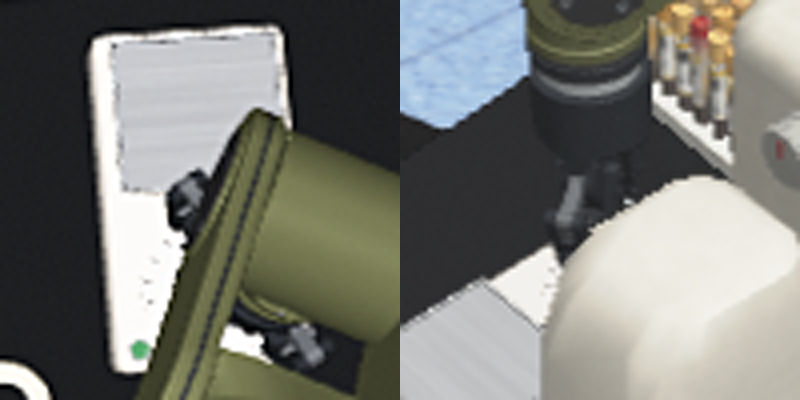

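No contact so far; close on the bar.

Emit:
{"op": "carry_out", "data": {
  "rows": [
    [[0, 0, 0, 0, -1], [0, 0, 0, 0, -1], [0, 0, 0, 0, -1], [0, 0, 0, 0, -1], [0, 0, 0, 0, -1], [0, 0, 0, 0, -1], [0, 0, 0, 0, -1]]
  ],
  "grip_force": 25
}}

```text
time: 4.2
ee_pos: [610.7, -206.4, 62.7]
tcp_rot: [[0.004, 0.573, -0.82], [0.003, -0.82, -0.573], [-1.0, -0.0, -0.005]]
contact_force: [-0.5, -0.1, 6.8]
opening: 14.4
```

Emit:
{"op": "carry_out", "data": {
  "rows": [
    [[0, 0, 0, -0.05, -1], [0, 0, 0, -0.1, -1], [0, 0, 0, -0.15, -1], [0, 0, 0, -0.2, -1], [0, 0, 0, -0.25, -1], [0, 0, 0, -0.3, -1], [0, 0, 0, -0.35, -1], [0, 0, 0, -0.4, -1], [0, 0, 0, -0.45, -1], [0, 0, 0, -0.48, -1], [0, 0, 0, -0.506, -1], [0, 0, 0, -0.506, -1]]
  ]
}}

```text
time: 5.4
ee_pos: [612.1, -203.5, 62.8]
tcp_rot: [[0.007, 0.999, 0.051], [0.008, 0.051, -0.999], [-1.0, 0.007, -0.008]]
contact_force: [4.2, 9.5, 2.4]
opening: 14.4
```

```bash
python3 st.py a3
```

```text
5.4 [ 612.07101243 -203.51745313   62.76162712] [4.15949953 9.49577135 2.38385433] 14.398161661196694
-87.0593941222987 [ 0.05863241 -0.01475533  0.00965103]
```

View pics/a3.png

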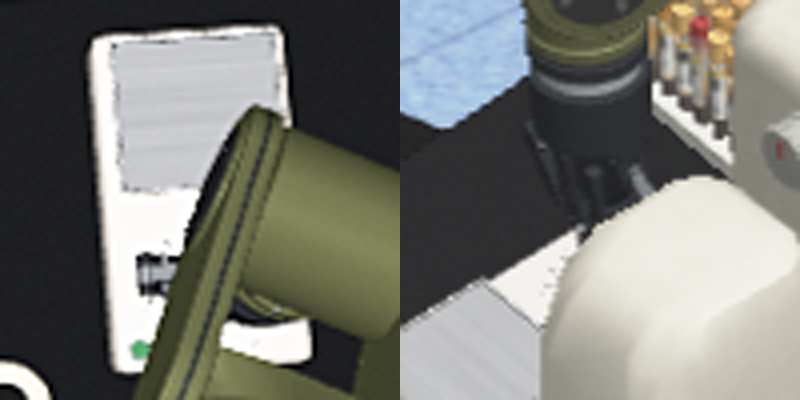

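Emit:
{"op": "carry_out", "data": {
  "rows": [
    [[0, 0, 0, 0, 0.0], [0, 0, 0, 0, 0.0], [0, 0, 0, 0, 0.0], [0, 0, 0, 0, 0.0], [-0.1, 0, 0, 0, 0.0], [-0.3, 0, 0, 0, 0.0], [-0.5, 0, 0, 0, 0.0], [-0.7, 0, 0.2, 0, 0.0], [-0.9, 0, 0.4, 0, 0.0], [-0.9, 0, 0.6, 0, 0.0], [-0.9, 0, 0.8, 0, 0.0], [-0.9, 0, 1, 0, 0.0]]
  ]
}}

```text
time: 6.7
ee_pos: [620.9, -407.0, 242.3]
tcp_rot: [[0.008, 0.999, 0.05], [0.007, 0.05, -0.999], [-1.0, 0.008, -0.007]]
contact_force: [0.2, -0.2, 0.8]
opening: 42.8
```

```bash
python3 st.py a4
```

```text
6.7 [ 620.85071221 -407.01805651  242.2844638 ] [ 0.1594328  -0.17676164  0.82981659] 42.80436661710512
-87.14205453643086 [ 0.96297288 -0.01530506 -1.002879  ]
```

View pics/a4.png

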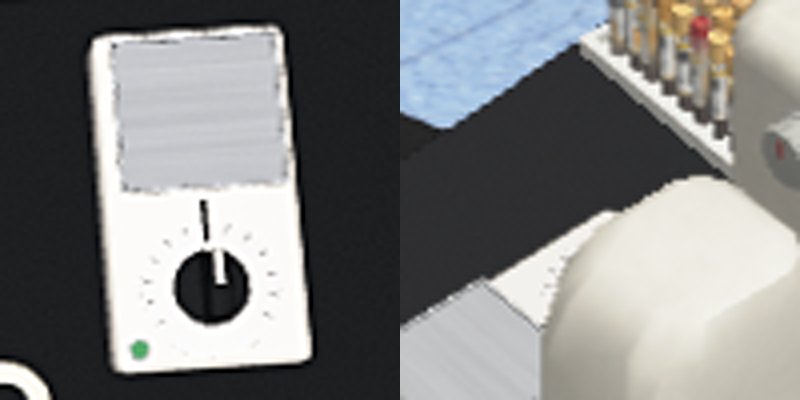

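```bash
python3 - <<'E'
from h import *
from workcell import *
import cv2
a=snapshot("top")[:,:,::-1].copy(); cv2.imwrite("pics/top5.png",a)
b=cv2.imread("pics/top0.png")
c=np.array([609.3,-205.5]);ims=[]
for z in (84,54):
    src=[];dst=[]
    for dx,dy in((-45,-45),(45,-45),(45,45),(-45,45)):
        src.append(w2px([c[0]+dx,c[1]+dy,z]));dst.append([200-dy*4.4,200-dx*4.4])
    H=cv2.getPerspectiveTransform(np.float32(src),np.float32(dst))
    im=cv2.warpPerspective(a,H,(400,400),flags=cv2.INTER_CUBIC);cv2.circle(im,(200,200),3,(0,0,255),-1);ims.append(im)
cv2.imwrite("pics/r5.png",np.hstack(ims))
print("mixer diff",np.abs(a[165:260,165:235].astype(int)-b[165:260,165:235]).max())
E
```

```text
mixer diff 5
```

View pics/r5.png

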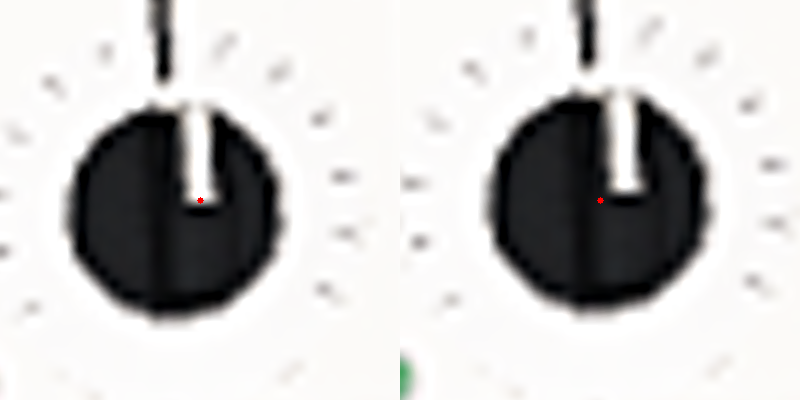

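```bash
python3 -c "
from workcell import *
s=observe();print(s['time'],abs(s['joint_velocities']).max());print(sign_off())"
```

```text
6.85 2.4836757712316357
the job is handed in; nothing more can be done
None
```

I gripped the tare knob by its bar, turned it about 58° counter-clockwise to the zero line, let go and backed clear. I handed the job in at 6.85 s, and it reported no verdict.

- **Tare knob:** in the last overhead picture the pointer line runs about 1–2° counter-clockwise of straight ahead. The zero line runs at about 3°, so the pointer is off by 1–2°, within the 10° allowed. The side camera could not confirm this because the dispenser blocks its view of the knob.
- **Mixer:** its area in the overhead picture is unchanged from the start, with a largest pixel difference of 5 out of 255.
- **Robot:** the gripper was clear of everything, about 200 mm to the right of the knob and 240 mm up, and the measured contact force was about 1 N, the same as the sensor's noise. The highest force I saw in the readings was about 10 N, while turning. One joint was still settling at 2.5°/s just before I handed in.

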